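Drop the prop of a tool chest, catch the lid on a finger and let it down shut

TASK

The lid of the steel tool chest is held open by a prop rod at the end nearest the robot. Reach in under the lid with a finger, sweep the rod over towards the middle so that it folds down into the chest, catch the lid on the finger as it drops, and let it down slowly on the finger until it is fully shut, without a bang and without shoving it further open. Carry the lid only from beneath: do not grip the lid or the rod, do not press on the lid's top, and leave the things lying round the chest where they are.

Things in the scene. Friction and masses are not known exactly. Their poses are not given: they have to be found in the camera images.
- chest: Dark grey sheet-steel tool chest, immovable, open on top: 200 deep (x), 380 wide (y), 120 high; a grinder and discs inside, all below 90 mm. Origin: centre of its underside; x points from the front wall to the hinge side (to the robot's right), y along it to the end farther from the robot, z up. Front face at x = -100 mm; two flat latches on it stand out 9 mm at y = +-130, z = 48 to 92.
- lid_hinge (a point): Middle of the lid's hinge axis, which runs along the chest's y at x = +100, z = 120 mm in its frame (the rim's height).
- lid (a joint): Angle of the flat steel lid (rad): 0 shut on the rim, grows as it opens; 1.0 (57 deg) while on the prop. Free hinge at the far rim: with nothing under it, it falls and bangs. About 0.5 kg (at most 2.5 to 3.5 N at the lip), 384 wide, 7 thick, 222 from hinge axis to front lip; shut, the lip overhangs the front wall by 22 mm all along, so a finger in front of the wall can carry it right down.
- lid_lip (a point): Middle of the lid's front lip, at the lower edge of the lip (underside of the lid). It moves with the lid.
- prop (a joint): Angle of the prop rod (rad), bright steel, 10 thick, 199 long: 0 standing under the lid, leaning 0.06 outwards (chest's -y) on its stop; grows as it swings in towards mid-chest (+y); 1.63 folded along the inside of the front wall, 14 mm below the rim. About 1 N near its top moves it, the lid sinking along with its tip; when leaning in by over 0.2 with the lid off it, it falls down by itself.
- prop_tip (a point): Centre of the rod's round upper end (radius 5 mm), which touches the underside of the lid: when standing, x = -17, y = -152, z = 293 mm in the chest's frame, 13 mm inward of the lip measured along the lid. It moves with the rod.
- prop_pivot (a point): Pivot of the rod on a small bracket in the chest's front corner at its near end: x = -85, y = -140, z = 106 mm in the chest's frame. The rod leans back (to the chest's +x) by 0.35 rad from the vertical.
- tape_roll_mid (a point): Centre (12 mm up) of a roll of masking tape lying flat, 104 mm across, 24 high; leave it alone.
- tape_measure: Tape measure standing on the table, 68 x 36 mm, 60 high; origin under its centre; leave it alone.
- snips: Tin snips lying flat, about 230 mm long, 13 high; origin under the pivot; leave them alone.
- hammer: Hammer lying on the table; origin under its handle; leave it alone.

How it is judged:
By the outcome, as a careful person would: the job done as asked, in the order asked, and still so for the second after the job is handed in, with the robot touching nothing.
It also fails if it takes over 45 s, if anything falls off the work surface, if the arm or the gripper's body presses on something with over 40 N, if the wrist force passes 120 N, or if a joint passes its speed limit or range.

ROBOT

A 6-joint arm with a two-finger parallel gripper is mounted at the origin on the work surface. World frame = base frame: x ahead of the robot, y to its left, z up, the work surface at z = 0. Lengths are in m, angles in degrees, forces in N, time in s.
With the tool pointing down it reaches from about 0.375 to 0.75 m from the base axis. Payload 9 kg.
Tool frame: the origin (TCP) lies on the centre line of the jaws, within the pads' length; the fingertips stand 14 mm ahead of it and the grasp point (between the pads) lies 5 mm behind it (nose_length is the distance from the TCP to the fingertips, in m); z points along the fingers, y is the direction in which the jaws open and shut (so a half turn about z gives the same grasp; the last joint's range is limited). The gripper opens to 85 mm and grips with 20 to 120 N. Pads are 22 mm wide; open, the fingers measure 114 mm over their backs; the gripper's body (76 mm by 85 mm) begins 54 mm behind the grasp point. The pads swing forward as they close: fully open they stand 13 mm farther back than shut.
Start: joints at [58.917, 5.964, 5.575, 89.605, 0, 77.527], TCP at [0.191, 0.569, 0.245] pointing down, gripper open.
Joint ranges: [-171.21, 171.21], [-48.23, 106.86], [-62.78, 66.21], [-105.2, 120.99], [-86.42, 89.51], [-180, 180]. Speed limits (degrees/s): [127.2, 127.2, 147.25, 180, 180, 180].

INTERFACE

Orientations are given as [roll, pitch, yaw] about the fixed x, y, z axes, in that order (R = Rz(yaw) Ry(pitch) Rx(roll)).
In Python, from plant import * gives the robot as it stands.
- The arm moves only by the tool carry_out, never from a script. Its argument "commands" is a list of rows, each a list of 7 numbers: the opening in per cent of the stroke, from 0 (shut) to 100 (fully open), then the shift along the tool's x, y, z in mm, then the turn, a rotation vector about the tool's x, y, z in rad. In form: [[grip, dx, dy, dz, ax, ay, az], ...]. A call has 1 to 8 rows; each row is the pose to reach, as a shift and turn from the pose measured when the call began, along the tool's axes at that moment; what a row does not reach only later rows make up. A row lasts 1/12 s, in which the tool goes at most 41.7 mm and 7.16 degrees, less where a joint would pass 70% of its speed; a pose out of reach is approached as far as the arm can. A call with a gripper value outside its range is refused whole. The fingers move at their own pace and stop on an object; "newtons" is the grip in N (left out, the last holds). Time passes only in rows, so rows that repeat a pose let the fingers close. It gives the time, the measured TCP pose, the force and the opening at its end, in the units of the state.
- sense(): the state, without advancing time (a new reading comes with each control period).
- camera(name): name is "scene" or "top"; returns (picture, depth): 420x560x3 uint8, red, green, blue; 420x560 float32, m along the optical axis (not along the pixel's ray), 0 where there is no reading.
- get_calibration(name): a dict with "fx", "fy", "cx", "cy" (pixels), "extrinsics" (4x4, takes a point from camera to world coordinates). Camera axes: x right, y down, z forward; pixel columns grow to the right and rows downward; lengths in m; the calibration is good to about 2 mm. A picture is of the moment at which its call begins. get_calibration takes no time and is no camera call.
- finish_job(): hands the job in, once; it reports no verdict.
Trained networks look in the newest picture that a camera, given by its name, has taken for a name from the list of things; names that differ only in an ending like _2 or _b are one class to them, and where a whole thing is asked for, a point or a joint stands for the part that bears it (a point fixed in the world has none). Each returns a list of dicts, best first, with "confidence" (0 to 1); they miss things now and then, are a little off and sometimes report something else, mostly with a low value. They report only what shows in the picture. A call takes as long as a camera call.
- search_frame(camera, target): "bbox" ([left, top, right, bottom] in pixels, round what is visible of it).
The state is a dict: "clock": time; "joints": joint angles; "qvel": joint speeds; "joint_efforts": joint torques, N m; "tool_pos": TCP position; "eef_rot": TCP orientation; "force": force on the tool from outside, world axes, zero at the start; "torque": the same for the moment, N m; "opening": opening from 0.0 (shut) to 1.0 (fully open).
Only numpy, scipy, OpenCV 4.12 (cv2) and the standard library are available. Lean on these libraries where they do the work, as an engineer would, in place of code of your own. Each camera call takes 0.05 s, during which the arm holds its last target.

## Working session

There is one attempt and no reset: what is moved stays moved. The work goes in short steps, Python scripts to look and compute and a tool call to move; the robot and the scene stay as the last step left them, time stands still between calls to the robot, and variables do not carry over. Pictures are saved under pics/ and viewed, and the job is handed in when it is done.

Besides the shell and the picture viewer there is one more tool, called after "Call:" as a command line: name --pt "numbers of a row" for each row, then --argument value for the rest. carry_out: Moves the arm, as the interface text tells. Its arguments: {"type":"object","properties":{"commands":{"type":"array"},"newtons":{"type":"number"}},"required":["commands"]}

```bash
mkdir -p pics; ls; python3 - <<'E'
from plant import *
import cv2,numpy as np
print(sense())
for n in ("scene","top"):
    im,d=camera(n); cv2.imwrite(f"pics/{n}0.png",im[:,:,::-1]); np.save(f"{n}0.npy",d)
    c=get_calibration(n); print(n,c)
    for t in ("chest","lid","prop","tape_roll_mid","tape_measure","snips","hammer"):
        print(t,[(r['bbox'],round(r['confidence'],2)) for r in search_frame(n,t)][:3])
E
```

```text
pics
{'clock': 0.0, 'joints': array([5.89167592e+01, 5.99848412e+00, 5.52633183e+00, 8.96042144e+01,
       1.73340317e-03, 7.75286540e+01]), 'qvel': array([ 0.0574321 , -0.00877203,  0.02324379, -0.02254669, -0.04934132,
        0.03821964]), 'joint_efforts': array([-8.32151745e-04, -5.56933451e+01,  5.03645790e+01,  1.68513920e-02,
       -2.93614848e-04, -5.73414852e-06]), 'tool_pos': array([0.19129092, 0.56835854, 0.2445167 ]), 'eef_rot': array([-1.79925810e+02, -1.81839931e-02,  1.61388092e+02]), 'force': array([0.02140555, 0.52179227, 0.41790584]), 'torque': array([-0.02381918,  0.03334021,  0.03767193]), 'opening': 1.0017428050740982}
scene {'fx': 386.5350491638293, 'fy': 386.5350491638293, 'cx': 280.1015540668406, 'cy': 213.22508835478152, 'extrinsics': array([[-0.76504525,  0.50113379, -0.40443873,  0.94174565],
       [ 0.64378916,  0.58002601, -0.49910454,  0.51001113],
       [-0.01553316, -0.64221083, -0.76637065,  0.8013092 ],
       [ 0.        ,  0.        ,  0.        ,  1.        ]])}
chest [([163.9, 106.5, 344.3, 309.0], 0.94)]
lid [([164.7, 109.4, 324.0, 224.1], 0
[... 509 characters left out ...]
9183297,  0.12550524,  0.44966892],
       [-0.99952062, -0.01988449,  0.02373035,  0.08270699],
       [-0.02104093, -0.12598403, -0.99180911,  1.26239422],
       [ 0.        ,  0.        ,  0.        ,  1.        ]])}
chest [([279.2, 107.5, 365.0, 293.4], 0.76), ([385.2, 214.5, 411.1, 296.5], 0.39)]
lid [([384.4, 213.7, 412.0, 298.5], 0.73), ([317.8, 106.8, 368.7, 285.5], 0.69), ([288.2, 255.2, 322.0, 269.1], 0.59)]
prop [([384.0, 214.7, 410.7, 297.8], 0.35)]
tape_roll_mid [([208.9, 238.2, 246.8, 277.6], 0.72)]
tape_measure [([220.9, 186.7, 246.3, 206.8], 0.57)]
snips [([384.7, 212.9, 410.1, 294.1], 0.71)]
hammer [([166.5, 181.4, 200.5, 279.5], 0.63), ([290.2, 255.6, 321.0, 270.4], 0.38)]
```

View pics/scene0.png

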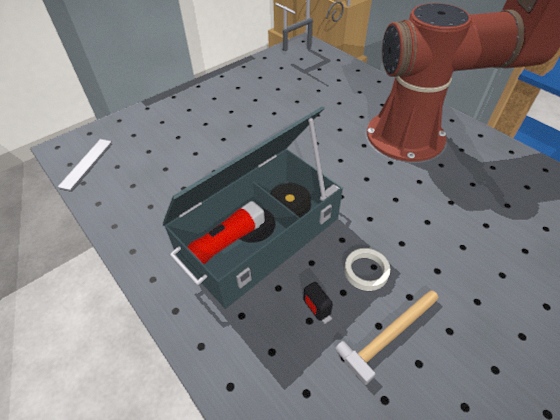

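View pics/top0.png

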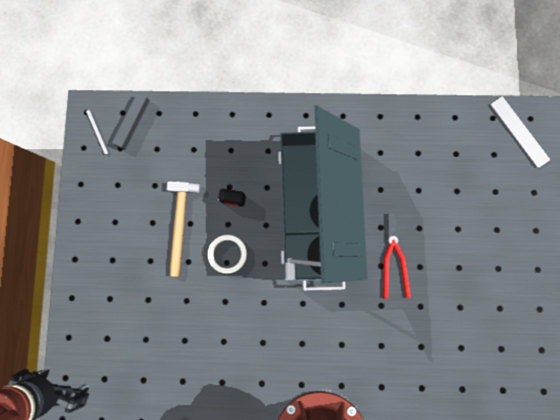

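```bash
cat > fit.py <<'E'
import numpy as np,cv2
from scipy.optimize import least_squares
from plant import *
def cloud(n,d,box):
    c=get_calibration(n); l,t,r,b=box
    v,u=np.mgrid[t:b,l:r]; z=d[t:b,l:r]; m=z>0
    P=np.stack([(u-c['cx'])/c['fx']*z,(v-c['cy'])/c['fy']*z,z],-1)[m]
    E=c['extrinsics']; return P@E[:3,:3].T+E[:3,3]
def rects(L):
    # origin, e1,len1,e2,len2 (mm)
    s,co=np.sin(L),np.cos(L)
    ez=np.array([0,0,1.]);ex=np.array([1.,0,0]);ey=np.array([0,1.,0]);dl=np.array([-co,0,s])
    nl=np.array([s,0,co])
    return [((-100,-190,0),ey,380,ez,120),((-100,-190,0),ex,200,ez,120),((-100,190,0),ex,200,ez,120),((100,-190,0),ey,380,ez,120),
     (np.array([100,-192,120.]),ey,384,dl,222),(np.array([100,-192,120.])+7*nl,ey,384,dl,222)]
def dist(P,L):
    D=[]
    for o,a,la,b,lb in rects(L):
        q=P-np.array(o); u=q@a;v=q@b; n=np.cross(a,b)
        D.append(np.sqrt((q@n)**2+(u-np.clip(u,0,la))**2+(v-np.clip(v,0,lb))**2))
    return np.min(D,0)
def tochest(p,W):
    x,y,yaw=p[:3]; c,s=np.cos(yaw),np.sin(yaw)
    q=W*1000-np.array([x,y,0]); return np.stack([c*q[...,0]+s*q[...,1],-s*q[...,0]+c*q[...,1],q[...,2]],-1)
def toworld(p,C):
    x,y,yaw=p[:3]; c,s=np.cos(yaw),np.sin(yaw); C=np.asarray(C,float)
    return np.stack([x+c*C[...,0]-s*C[...,1],y+s*C[...,0]+c*C[...,1],C[...,2]],-1)
E
cat > a.py <<'E'
from fit import *
ds=np.load("scene0.npy");dt=np.load("top0.npy")
A=cloud("scene",ds,(150,95,360,320));B=cloud("top",dt,(265,95,380,300))
A=A[A[:,2]>.02];B=B[B[:,2]>.02]
for nm,W in(("scene",A),("top",B),("both",np.vstack([A,B]))):
    best=None
    for y0 in(-1.75,-1.6,-1.45):
        f=lambda p:dist(tochest(p,W),p[3])
        r=least_squares(f,[550,-0,y0,1.0],x_scale=[10,10,.05,.05],loss='cauchy',f_scale=3)
        if best is None or r.cost<best.cost:best=r
    print(nm,best.x,best.cost/len(W),np.median(np.abs(f(best.x))))
p=best.x
np.save("p.npy",p)
for nme,C in(("pivot",(-85,-140,106)),("tip",(-17,-152,293)),("lip",(100-222*np.cos(1),0,120+222*np.sin(1))),("lipnear",(100-222*np.cos(1),-192,120+222*np.sin(1)))):
    w=toworld(p,C); out=[]
    for n in("scene","top"):
        c=get_calibration(n);E=np.linalg.inv(c['extrinsics']);q=E[:3,:3]@(w/1000)+E[:3,3]
        out.append((round(c['fx']*q[0]/q[2]+c['cx'],1),round(c['fy']*q[1]/q[2]+c['cy'],1)))
    print(nme,w.round(1),out)
# other objects
for nme,b in(("roll",(205,235,250,280)),("measure",(215,180,250,212)),("hammer",(160,175,205,282)),("snips",(380,205,415,300))):
    Q=cloud("top",dt,b);Q=Q[Q[:,2]>.008]; 
    C=tochest(p,Q); print(nme,"chest frame",np.percentile(C,[2,50,98],axis=0).round(0).tolist())
# depth noise on table
E
python3 a.py
```

```text
scene [610.3385822   14.88332702  -1.51988749   1.0066125 ] 9.714689621700385 2.425637731881511
top [604.53656584   9.67128276  -1.51791279   0.99475245] 3.4065589323560794 0.9094556712168551
both [609.70177443  13.72925062  -1.51705892   1.01098277] 7.9245312791615135 2.302853984867326
pivot [465.3  91.1 106. ] [(np.float64(323.8), np.float64(198.7)), (np.float64(288.6), np.float64(259.9))]
tip [457.   22.5 293. ] [(np.float64(310.4), np.float64(120.3)), (np.float64(320.4), np.float64(263.4))]
lip [608.6  33.6 306.8] [(np.float64(257.4), np.float64(148.6)), (np.float64(316.4), np.float64(191.3))]
lipnear [416.9  23.3 306.8] [(np.float64(324.5), np.float64(107.7)), (np.float64(320.2), np.float64(282.8))]
roll chest frame [[-300.0, -166.0, 11.0], [-253.0, -117.0, 25.0], [-203.0, -69.0, 30.0]]
measure chest frame [[-267.0, 15.0, 16.0], [-232.0, 33.0, 59.0], [-201.0, 55.0, 65.0]]
hammer chest frame [[-410.0, -167.0, 11.0], [-385.0, -15.0, 24.0], [-333.0, 83.0, 31.0]]
snips chest frame [[169.0, -243.0, 8.0], [201.0, -141.0, 12.0], [234.0, -25.0, 18.0]]
```

Call:
carry_out --pt "0 0 0 0 0 0 0" --pt "0 0 0 0 0 0.1 0" --pt "0 0 0 0 0 0.2 0" --pt "0 0 0 0 0 0.3 0" --newtons 60

```text
clock: 1.13
tool_pos: [0.1911, 0.5692, 0.2465]
eef_rot: [179.8, -17.4, 161.5]
force: [0.8, -0.5, -1.4]
opening: 0.452
```

```bash
cat > h.py <<'E'
from fit import *
from scipy.spatial.transform import Rotation as Ro
import json
PC=np.array([606.5,11.5,-1.5175])   # mm
def state():
    s=sense(); return s,np.array(s['tool_pos'])*1000,Ro.from_euler('xyz',s['eef_rot'],degrees=True)
def target_R(psi,beta,jaw='h',flip=1):
    """psi deg from chest +x towards +y, beta deg below horizontal"""
    a=PC[2]+np.radians(psi); b=np.radians(beta)
    z=np.array([np.cos(b)*np.cos(a),np.cos(b)*np.sin(a),-np.sin(b)])
    y=flip*np.cross(z,[0,0,1.]); y/=np.linalg.norm(y)
    if jaw=='v': y=np.cross(z,y)
    return Ro.from_matrix(np.stack([np.cross(y,z),y,z],1))
def show():
    s,p,R=state(); tip=p+14*R.as_matrix()[:,2]
    print("clk",round(s['clock'],2),"j",np.round(s['joints'],1),"F",np.round(s['force'],1),"open",round(s['opening'],2))
    print(" tcp",p.round(1),"tip chest",tochest(PC,tip/1000).round(1),"zdir",R.as_matrix()[:,2].round(3),"ydir",R.as_matrix()[:,1].round(3))
    json.dump(dict(j=list(map(float,s['joints'])),p=p.tolist(),R=R.as_matrix().tolist()),open('log.jsonl','a')); open('log.jsonl','a').write('\n')
def rows(tipC=None,R=None,n=8,tcpW=None,grip=0):
    s,p,R0=state()
    R=R or R0
    if tcpW is None: tcpW=toworld(PC,tipC)-14*R.as_matrix()[:,2]
    d=R0.inv().apply(np.array(tcpW)-p); rv=(R0.inv()*R).as_rotvec()
    print(" |d|",np.linalg.norm(d).round(1),"ang",np.degrees(np.linalg.norm(rv)).round(1),"rows needed",max(np.linalg.norm(d)/41.7,np.degrees(np.linalg.norm(rv))/7.16).round(1))
    print(json.dumps([[grip]+[round(float(v)*k/n,1) for v in d]+[round(float(v)*k/n,3) for v in rv] for k in range(1,n+1)]))
E
python3 - <<'E'
from h import *
show()
for f in(1,-1):
    rows(tcpW=[300,470,260],R=target_R(30,15,'h',f),n=16)
E
```

```text
clk 1.13 j [50.9  9.4  8.  94.7 16.3 68.5] F [ 0.8 -0.5 -1.4] open 0.45
 tcp [191.1 569.2 246.5] tip chest [-580.6 -389.   233.2] zdir [-0.283  0.098 -0.954] ydir [0.318 0.948 0.003]
 |d| 148.0 ang 146.6 rows needed 20.5
[[0, -7.8, -3.7, -3.3, 0.114, 0.027, -0.109], [0, -15.6, -7.4, -6.7, 0.228, 0.053, -0.218], [0, -23.4, -11.1, -10.0, 0.342, 0.08, -0.327], [0, -31.1, -14.8, -13.3, 0.455, 0.106, -0.436], [0, -38.9, -18.5, -16.7, 0.569, 0.133, -0.545], [0, -46.7, -22.3, -20.0, 0.683, 0.16, -0.654], [0, -54.5, -26.0, -23.4, 0.797, 0.186, -0.763], [0, -62.3, -29.7, -26.7, 0.911, 0.213, -0.872], [0, -70.1, -33.4, -30.0, 1.025, 0.24, -0.981], [0, -77.9, -37.1, -33.4, 1.139, 0.266, -1.091], [0, -85.6, -40.8, -36.7, 1.253, 0.293, -1.2], [0, -93.4, -44.5, -40.0, 1.366, 0.319, -1.309], [0, -101.2, -48.2, -43.4, 1.48, 0.346, -1.418], [0, -109.0, -51.9, -46.7, 1.594, 0.373, -1.527], [0, -116.8, -55.6, -50.1, 1.708, 0.399, -1.636], [0, -124.6, -59.3, -53.4, 1.822, 0.426, -1.745]]
 |d| 148.0 ang 98.4 rows needed 13.7
[[0, -7.8, -3.7, -3.3, 0.023, -0.097, 0.041], [0, -15.6, -7.4, -6.7, 0.045, -0.193, 0.082], [0, -23.4, -11.1, -10.0, 0.068, -0.29, 0.122], [0, -31.1, -14.8, -13.3, 0.09, -0.387, 0.163], [0, -38.9, -18.5, -16.7, 0.113, -0.484, 0.204], [0, -46.7, -22.3, -20.0, 0.136, -0.58, 0.245], [0, -54.5, -26.0, -23.4, 0.158, -0.677, 0.285], [0, -62.3, -29.7, -26.7, 0.181, -0.774, 0.326], [0, -70.1, -33.4, -30.0, 0.203, -0.87, 0.367], [0, -77.9, -37.1, -33.4, 0.226, -0.967, 0.408], [0, -85.6, -40.8, -36.7, 0.249, -1.064, 0.448], [0, -93.4, -44.5, -40.0, 0.271, -1.161, 0.489], [0, -101.2, -48.2, -43.4, 0.294, -1.257, 0.53], [0, -109.0, -51.9, -46.7, 0.316, -1.354, 0.571], [0, -116.8, -55.6, -50.1, 0.339, -1.451, 0.612], [0, -124.6, -59.3, -53.4, 0.362, -1.548, 0.652]]
```

Call:
carry_out --pt "0 -8 -4 -3 0.023 -0.11 0.045" --pt "0 -17 -8 -7 0.05 -0.22 0.09" --pt "0 -26 -12 -11 0.075 -0.33 0.14" --pt "0 -35 -17 -15 0.1 -0.44 0.186" --pt "0 -44 -21 -19 0.128 -0.55 0.23" --pt "0 -53 -25 -23 0.154 -0.66 0.278" --pt "0 -62 -30 -27 0.18 -0.77 0.325" --pt "0 -71 -34 -31 0.206 -0.88 0.37"

```text
clock: 1.8
tool_pos: [0.2535, 0.5128, 0.2561]
eef_rot: [-170.4, 35.2, 144.9]
force: [-0.5, -1.1, -0.1]
opening: -0.001
```

```bash
python3 - <<'E'
from h import *
show()
rows(tcpW=[300,450,260],R=target_R(30,15,'h',-1),n=8)
E
```

```text
clk 1.8 j [ 65.9  25.1  22.3 106.  -31.7 109.5] F [-0.5 -1.1 -0.1] open -0.0
 tcp [253.5 512.8 256.1] tip chest [-512.7 -321.   244.8] zdir [ 0.369 -0.463 -0.806] ydir [ 0.646  0.751 -0.137]
 |d| 78.3 ang 42.2 rows needed 5.9
[[0, -7.9, -2.2, 5.4, 0.02, -0.083, 0.035], [0, -15.7, -4.4, 10.8, 0.04, -0.166, 0.07], [0, -23.6, -6.6, 16.2, 0.059, -0.249, 0.104], [0, -31.4, -8.8, 21.6, 0.079, -0.332, 0.139], [0, -39.3, -11.1, 26.9, 0.099, -0.414, 0.174], [0, -47.2, -13.3, 32.3, 0.119, -0.497, 0.209], [0, -55.0, -15.5, 37.7, 0.139, -0.58, 0.244], [0, -62.9, -17.7, 43.1, 0.158, -0.663, 0.278]]
```

Call:
carry_out --pt "0 -9 -2.5 6 0.022 -0.094 0.04" --pt "0 -18 -5 12 0.045 -0.19 0.08" --pt "0 -27 -7.5 18.5 0.068 -0.285 0.12" --pt "0 -36 -10 24.5 0.09 -0.38 0.16" --pt "0 -45 -12.5 31 0.113 -0.474 0.2" --pt "0 -54 -15 37 0.136 -0.57 0.24" --pt "0 -63 -17.5 43 0.158 -0.663 0.278"

```text
clock: 2.38
tool_pos: [0.3193, 0.4145, 0.2278]
eef_rot: [178.0, 69.4, 125.3]
force: [0.7, 0.4, -0.4]
opening: 0.0
```

```bash
python3 - <<'E'
from h import *
show()
rows(tcpW=[400,300,260],R=target_R(30,15,'h',-1),n=8)
E
```

```text
clk 2.38 j [ 64.7  38.3  18.5 120.9 -56.4 146.5] F [ 0.7  0.4 -0.4] open 0.0
 tcp [319.3 414.5 227.8] tip chest [-406.9 -257.9  222.8] zdir [ 0.569 -0.743 -0.351] ydir [0.797 0.604 0.012]
 |d| 143.7 ang 7.0 rows needed 3.4
[[0, -9.9, -0.6, 15.0, 0.009, -0.012, 0.001], [0, -19.8, -1.1, 29.9, 0.018, -0.024, 0.003], [0, -29.8, -1.7, 44.9, 0.027, -0.036, 0.004], [0, -39.7, -2.3, 59.9, 0.036, -0.049, 0.005], [0, -49.6, -2.8, 74.8, 0.045, -0.061, 0.006], [0, -59.5, -3.4, 89.8, 0.054, -0.073, 0.008], [0, -69.5, -4.0, 104.8, 0.063, -0.085, 0.009], [0, -79.4, -4.5, 119.8, 0.072, -0.097, 0.01]]
```

```bash
cat > kin.py <<'E'
import numpy as np,json
from scipy.optimize import least_squares
from scipy.spatial.transform import Rotation as Ro
LOG=[json.loads(l) for l in open('log.jsonl') if l.strip()]
LOG.append(dict(j=[58.917,5.964,5.575,89.605,0,77.527],p=[191,569,245]))
def fk(j,q):
    h,L1,L2,c,w,L,e,r0=q; j=np.radians(j)
    P=j[1]-j[2]+j[3]; f=j[1]-j[2]
    r=r0+L1*np.sin(j[1])+L2*np.cos(f)+c*np.sin(f)+w*np.cos(P)
    z=h+L1*np.cos(j[1])-L2*np.sin(f)+c*np.cos(f)-w*np.sin(P)
    u=np.array([np.cos(j[0]),np.sin(j[0]),0]);l=np.array([-u[1],u[0],0]);k=np.array([0,0,1.])
    ip=np.cos(P)*u-np.sin(P)*k
    d=np.cos(j[4])*ip+np.sin(j[4])*l
    return r*u+z*k+e*l+L*d,d
def fitk():
    f=lambda q:np.concatenate([fk(g['j'],q)[0]-g['p'] for g in LOG]+[(q-Q0)*.003])
    return least_squares(f,Q0)
Q0=np.array([400,400,400,0,100,250,0,0.])
if __name__=="__main__":
    r=fitk(); print(r.x.round(1)); print(r.fun[:-8].reshape(-1,3).round(1)); np.save('q.npy',r.x)
E
python3 kin.py
```

```text
[299.5 334.2 548.8  41.5 135.  289.5 129.8   2. ]
[[-0.1  0.2 -0.1]
 [-0.1  0.  -0. ]
 [-0.   0.   0. ]
 [ 0.3 -0.3  0.1]]
```

```bash
cat >> kin.py <<'E'
def j6ang(j,y):
    jr=np.radians(j);P=jr[1]-jr[2]+jr[3]
    u=np.array([np.cos(jr[0]),np.sin(jr[0]),0]);l=np.array([-u[1],u[0],0]);k=np.array([0,0,1.])
    ip=np.cos(P)*u-np.sin(P)*k; n=np.cross(ip,l); lp=-np.sin(jr[4])*ip+np.cos(jr[4])*l
    return np.degrees(np.arctan2(y@n,y@lp))
LO=np.array([-171.21,-48.23,-62.78,-105.2,-86.42]);HI=np.array([171.21,106.86,66.21,120.99,89.51])
def ik(p,d,q,j0):
    f=lambda j:np.concatenate([fk(j,q)[0]-p,300*(fk(j,q)[1]-d)])
    r=least_squares(f,np.clip(j0,LO+.1,HI-.1),bounds=(LO,HI),x_scale=20)
    return r.x,np.linalg.norm(r.fun)
E
python3 - <<'E'
from kin import *; from h import *
q=np.load('q.npy')
for g in LOG[:-1]:
    print(round(g['j'][5],1), j6ang(g['j'],np.array(g['R'])[:,1]).round(1))
pts=dict(pre=(-15,-175,270),pushed=(-15,-100,270),mid=(-80,-90,200),fin=(-106,-90,105))
for psi in(0,15,30,45,60):
  for beta in(0,15,30,45):
    R=target_R(psi,beta); d=R.as_matrix()[:,2]; o=[]
    for k,c in pts.items():
        j,e=ik(toworld(PC,c)-14*d,d,q,[60,40,15,110,-55]); o.append((e.round(1),j.round(0).astype(int).tolist()))
    print(psi,beta,o)
E
```

```text
68.5 68.5
109.5 109.5
146.5 146.5
0 0 [(np.float64(48.2), [22, 19, -12, 121, -73]), (np.float64(46.3), [20, 28, -1, 121, -76]), (np.float64(54.7), [26, 40, 8, 121, -71]), (np.float64(47.5), [28, 55, 16, 121, -68])]
0 15 [(np.float64(0.0), [22, 15, -9, 116, -66]), (np.float64(0.0), [20, 24, 3, 115, -68]), (np.float64(0.0), [25, 39, 13, 119, -63]), (np.float64(0.0), [28, 49, 17, 115, -61])]
0 30 [(np.float64(0.0), [19, 0, -14, 102, -56]), (np.float64(0.0), [17, 10, -3, 99, -57]), (np.float64(0.0), [23, 23, 3, 101, -55]), (np.float64(0.0), [25, 31, 4, 96, -53])]
0 45 [(np.float64(0.0), [13, -12, -17, 95, -44]), (np.float64(0.0), [12, 0, -6, 93, -44]), (np.float64(0.0), [18, 10, -3, 92, -43]), (np.float64(0.0), [21, 17, -6, 84, -42])]
15 0 [(np.float64(15.1), [25, 14, -22, 121, -84]), (np.float64(9.4), [22, 24, -10, 121, -86]), (np.float64(19.8), [28, 37, -1, 121, -81]), (np.float64(17.2), [31, 52, 8, 121, -78])]
15 15 [(np.float64(0.0), [24, -8, -29, 91, -74]), (np.float64(0.0), [21, -1, -22, 81, -75]), (np.float64(0.0), [27, 19, -9, 93, -72]), (np.float64(0.0), [30, 31, -5, 91, -71])]

[... 1877 characters left out ...]
), (np.float64(131.4), [22, -48, -63, 15, -63]), (np.float64(70.3), [25, 16, -63, -96, -58]), (np.float64(27.4), [26, 24, -63, -94, -55])]
60 15 [(np.float64(130.1), [30, -48, -57, 50, -68]), (np.float64(103.8), [20, -48, -63, 19, -57]), (np.float64(74.6), [26, -45, -63, 23, -56]), (np.float64(69.6), [30, -22, -63, -1, -61])]
60 30 [(np.float64(113.3), [21, -48, -48, 62, -50]), (np.float64(81.6), [13, -48, -50, 48, -41]), (np.float64(49.2), [20, -48, -59, 36, -44]), (np.float64(43.9), [23, -40, -63, 27, -45])]
60 45 [(np.float64(83.5), [8, -48, -41, 71, -29]), (np.float64(44.8), [2, -48, -43, 61, -23]), (np.float64(23.6), [12, -48, -52, 52, -28]), (np.float64(10.0), [14, -48, -62, 41, -29])]
```

```bash
python3 - <<'E'
from h import *
for f in (1,-1): rows(tipC=(-140,-195,262),R=target_R(12,17,'h',f),n=8)
E
```

```text
|d| 275.8 ang 173.6 rows needed 24.2
[[0, -15.9, -11.5, 28.3, 0.012, 0.07, -0.372], [0, -31.8, -23.0, 56.7, 0.024, 0.139, -0.744], [0, -47.7, -34.5, 85.0, 0.036, 0.209, -1.116], [0, -63.6, -46.0, 113.4, 0.048, 0.279, -1.488], [0, -79.5, -57.6, 141.7, 0.06, 0.348, -1.86], [0, -95.4, -69.1, 170.1, 0.072, 0.418, -2.232], [0, -111.3, -80.6, 198.4, 0.084, 0.488, -2.604], [0, -127.2, -92.1, 226.8, 0.096, 0.557, -2.976]]
 |d| 275.8 ang 22.4 rows needed 6.6
[[0, -15.9, -11.5, 28.3, 0.046, -0.008, 0.014], [0, -31.8, -23.0, 56.7, 0.092, -0.016, 0.028], [0, -47.7, -34.5, 85.0, 0.139, -0.024, 0.042], [0, -63.6, -46.0, 113.4, 0.185, -0.032, 0.056], [0, -79.5, -57.6, 141.7, 0.231, -0.04, 0.07], [0, -95.4, -69.1, 170.1, 0.277, -0.048, 0.084], [0, -111.3, -80.6, 198.4, 0.323, -0.056, 0.099], [0, -127.2, -92.1, 226.8, 0.37, -0.064, 0.113]]
```

Call:
carry_out --pt "0 -16 -11.5 28 0.046 -0.008 0.014" --pt "0 -32 -23 57 0.092 -0.016 0.028" --pt "0 -48 -34.5 85 0.139 -0.024 0.042" --pt "0 -64 -46 113 0.185 -0.032 0.056" --pt "0 -80 -58 142 0.231 -0.04 0.07" --pt "0 -95 -69 170 0.277 -0.048 0.084" --pt "0 -111 -81 198 0.323 -0.056 0.1"

```text
clock: 2.97
tool_pos: [0.3902, 0.1851, 0.2613]
eef_rot: [179.6, 72.6, 107.3]
force: [0.9, -0.1, 0.2]
opening: -0.003
```

```bash
python3 kin.py; python3 - <<'E'
from h import *
show()
rows(tipC=(-110,-192,262),R=target_R(12,17,'h',-1),n=6)
E
python3 kin.py
```

```text
[299.5 334.2 548.8  41.5 135.  289.5 129.8   2. ]
[[-0.1  0.2 -0.1]
 [-0.1  0.  -0. ]
 [-0.   0.   0. ]
 [ 0.3 -0.3  0.1]]
clk 2.97 j [ 41.8  19.9  -3.9 118.6 -60.6 146.3] F [ 0.9 -0.1  0.2] open -0.0
 tcp [390.2 185.1 261.3] tip chest [-172.  -203.3  257.1] zdir [ 0.291 -0.909 -0.3  ] ydir [0.953 0.304 0.002]
 |d| 63.1 ang 2.7 rows needed 1.5
[[0, -3.9, -0.7, 9.7, 0.007, -0.001, 0.002], [0, -7.8, -1.4, 19.5, 0.015, -0.003, 0.004], [0, -11.7, -2.0, 29.2, 0.022, -0.004, 0.006], [0, -15.6, -2.7, 39.0, 0.03, -0.005, 0.008], [0, -19.5, -3.4, 48.7, 0.037, -0.006, 0.01], [0, -23.4, -4.1, 58.5, 0.045, -0.008, 0.012]]
[2.970e+02 3.367e+02 5.501e+02 4.440e+01 1.379e+02 2.895e+02 1.298e+02
 5.000e-01]
[[-0.2  0.2 -0.1]
 [-0.1  0.1 -0.1]
 [-0.  -0.   0. ]
 [ 0.   0.   0. ]
 [ 0.3 -0.2  0.2]]
```

Model of the arm holds up. Move in front of the lip and look.

Call:
carry_out --pt "0 -4 -0.7 10 0.007 -0.001 0.002" --pt "0 -8 -1.4 20 0.015 -0.003 0.004" --pt "0 -12 -2 29 0.022 -0.004 0.006" --pt "0 -15.5 -2.7 39 0.03 -0.005 0.008" --pt "0 -19.5 -3.4 49 0.037 -0.006 0.01" --pt "0 -23.5 -4 58.5 0.045 -0.008 0.012" --pt "0 -23.5 -4 58.5 0.045 -0.008 0.012"

```text
clock: 3.55
tool_pos: [0.4058, 0.123, 0.2664]
eef_rot: [179.9, 73.0, 104.9]
force: [0.9, -0.5, -0.3]
opening: -0.001
```

```bash
python3 - <<'E'
from h import *
show()
ims=[]
for n in("scene","top"):
    im,d=camera(n); np.save(f"{n}1.npy",d); im=im[:,:,::-1]
    c=get_calibration(n)
    r=(260,60,400,240) if n=="scene" else (230,200,380,370)
    ims.append(cv2.resize(im[r[1]:r[3],r[0]:r[2]],(400,int(400*(r[3]-r[1])/(r[2]-r[0]))),interpolation=cv2.INTER_CUBIC)[:500])
hh=min(i.shape[0] for i in ims); cv2.imwrite("pics/v1.png",np.hstack([i[:hh] for i in ims]))
E
```

```text
clk 3.55 j [ 34.8  13.4 -10.4 114.2 -64.1 141. ] F [ 0.9 -0.5 -0.3] open -0.0
 tcp [405.8 123.  266.4] tip chest [-108.9 -191.7  262.3] zdir [ 0.247 -0.924 -0.292] ydir [0.966 0.258 0.001]
```

View pics/v1.png

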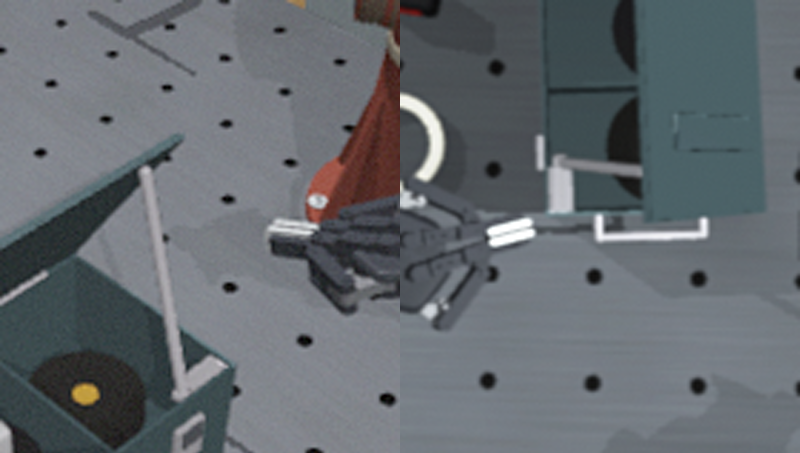

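```bash
python3 - <<'E'
from h import *
s,p,R=state(); M=R.as_matrix()
for n,b in(("top",(255,270,300,300)),("scene",(345,130,385,165))):
    W=cloud(n,np.load(f"{n}1.npy"),b); L=(W*1000-p)@M
    k=(np.abs(L[:,0])<25)&(np.abs(L[:,1])<30)&(L[:,2]>-30)&(L[:,2]<40)
    L=L[k]; print(n,len(L)); print(np.percentile(L,[1,5,25,50,75,95,99],axis=0).round(1).tolist())
    F=L[L[:,2]>np.percentile(L[:,2],80)];print(" front",F.mean(0).round(1),L[:,2].max().round(1))
# refit chest with new clouds, front/lid only, excluding gripper
for i in(0,1):
  for n,b in(("scene",(150,95,345 if i==0 else 330,320)),("top",(265,95,380,300))):
    W=cloud(n,np.load(f"{n}{i}.npy"),b);W=W[W[:,2]>.02]
    C=tochest(PC,W); 
    k=(C[:,1]>-180)&(C[:,1]<180)&(C[:,2]>140)&(C[:,2]<330)&(C[:,0]>-60)&(C[:,0]<130); C=C[k]
    # lid plane signed dist above underside at phi=1
    sd=(C[:,0]-100)*np.sin(1)+(C[:,2]-120)*np.cos(1)
    if n=="scene": m=np.abs(sd)<15; 
    else: m=np.abs(sd-7)<15
    along=-(C[:,0]-100)*np.cos(1)+(C[:,2]-120)*np.sin(1)
    A=np.c_[along[m],np.ones(m.sum())]; co=np.linalg.lstsq(A,sd[m],rcond=None)[0]
    print(i,n,"lid plane sd median",np.median(sd[m]).round(2),"slope",co.round(3),"along max",np.percentile(along[m],[50,99,99.8]).round(1))
E
```

```text
top 246
[[-15.7, -16.1, -29.8], [-14.6, -12.5, -28.6], [-11.9, -6.1, -21.3], [-10.3, 0.3, -10.4], [-8.5, 7.0, 0.2], [-6.0, 13.1, 10.3], [-3.4, 17.3, 13.6]]
 front [-10.1   0.4   7.5] 14.1
scene 213
[[-12.0, -13.1, -29.4], [-11.3, -6.1, -26.7], [-10.1, 3.1, -17.2], [-6.9, 8.0, -8.5], [-1.7, 13.1, 1.5], [5.8, 15.3, 11.1], [7.5, 16.1, 13.0]]
 front [-4.3  5.6  8. ] 13.2
0 scene lid plane sd median -1.43 slope [ 0.01  -2.408] along max [163.5 223.9 224.7]
0 top lid plane sd median 7.61 slope [-0.012  9.122] along max [141.6 223.4 224.5]
1 scene lid plane sd median -1.43 slope [ 0.01 -2.41] along max [163.4 224.  224.6]
1 top lid plane sd median 7.6 slope [-0.012  9.149] along max [141.2 223.5 224.8]
```

```bash
python3 - <<'E'
from h import *
show()
rows(tipC=(-12,-182,265),R=target_R(12,17,'h',-1),n=6)
E
```

```text
clk 3.65 j [ 34.9  13.5 -10.3 114.3 -64.1 141.1] F [-0.2 -0.3 -0.1] open 0.0
 tcp [405.5 123.9 266.2] tip chest [-109.8 -192.   262.1] zdir [ 0.248 -0.924 -0.292] ydir [0.966 0.259 0.001]
 |d| 98.4 ang 0.1 rows needed 2.4
[[0, -5.2, -1.7, 15.4, -0.0, 0.0, -0.0], [0, -10.4, -3.5, 30.9, -0.0, 0.0, -0.0], [0, -15.7, -5.2, 46.3, -0.0, 0.0, -0.0], [0, -20.9, -7.0, 61.8, -0.0, 0.0, -0.0], [0, -26.1, -8.7, 77.2, -0.0, 0.0, -0.001], [0, -31.3, -10.5, 92.7, -0.001, 0.0, -0.001]]
```

Call:
carry_out --pt "0 -5 -1.7 15 0 0 0" --pt "0 -10.5 -3.5 31 0 0 0" --pt "0 -15.5 -5 46 0 0 0" --pt "0 -21 -7 62 0 0 0" --pt "0 -26 -8.5 77 0 0 0" --pt "0 -31 -10.5 92.5 0 0 0" --pt "0 -31 -10.5 92.5 0 0 0"

```text
clock: 4.23
tool_pos: [0.4206, 0.0259, 0.2692]
eef_rot: [179.7, 73.0, 104.7]
force: [0.5, -0.2, 0.4]
opening: -0.001
```

```bash
python3 - <<'E'
from h import *
show()
rows(tipC=(-12,-132,265),R=target_R(12,17,'h',-1),n=8)
rows(tipC=(-12,-85,265),R=target_R(12,17,'h',-1),n=8)
ims=[]
for n in("scene","top"):
    im,d=camera(n); np.save(f"{n}2.npy",d); im=im[:,:,::-1]
    r=(260,80,400,240) if n=="scene" else (240,200,380,360)
    ims.append(cv2.resize(im[r[1]:r[3],r[0]:r[2]],(400,457),interpolation=cv2.INTER_CUBIC))
cv2.imwrite("pics/v2.png",np.hstack(ims))
E
```

```text
clk 4.23 j [ 23.5  -5.7 -26.5  95.  -71.1 117.2] F [ 0.5 -0.2  0.4] open -0.0
 tcp [420.6  25.9 269.2] tip chest [ -11.2 -182.1  265.1] zdir [ 0.248 -0.924 -0.292] ydir [0.966 0.259 0.002]
 |d| 50.1 ang 0.1 rows needed 1.2
[[0, -0.3, 6.1, 1.1, -0.0, 0.0, -0.0], [0, -0.6, 12.3, 2.3, -0.0, 0.0, -0.001], [0, -1.0, 18.4, 3.4, -0.0, 0.0, -0.001], [0, -1.3, 24.6, 4.6, -0.0, 0.0, -0.001], [0, -1.6, 30.7, 5.7, -0.0, 0.0, -0.001], [0, -1.9, 36.9, 6.9, -0.001, 0.0, -0.002], [0, -2.3, 43.0, 8.0, -0.001, 0.0, -0.002], [0, -2.6, 49.2, 9.2, -0.001, 0.0, -0.002]]
 |d| 97.1 ang 0.1 rows needed 2.3
[[0, -0.7, 11.9, 2.3, -0.0, 0.0, -0.0], [0, -1.3, 23.8, 4.6, -0.0, 0.0, -0.001], [0, -2.0, 35.7, 6.9, -0.0, 0.0, -0.001], [0, -2.7, 47.6, 9.3, -0.0, 0.0, -0.001], [0, -3.3, 59.5, 11.6, -0.0, 0.0, -0.001], [0, -4.0, 71.4, 13.9, -0.001, 0.0, -0.002], [0, -4.7, 83.3, 16.2, -0.001, 0.0, -0.002], [0, -5.4, 95.2, 18.5, -0.001, 0.0, -0.002]]
```

View pics/v2.png

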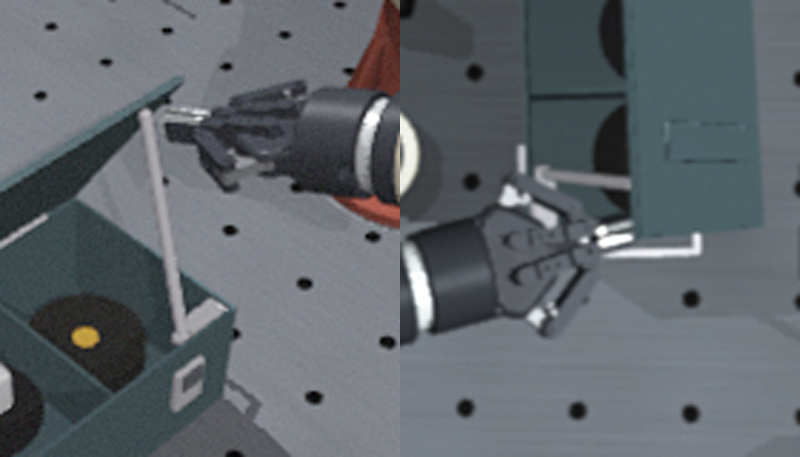

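Call:
carry_out --pt "0 0 6 1 0 0 0" --pt "0 -0.5 10 2 0 0 0" --pt "0 -0.7 14 2.5 0 0 0" --pt "0 -1 18 3.5 0 0 0" --pt "0 -1 21 4 0 0 0" --pt "0 -1.3 24 4.5 0 0 0" --pt "0 -1.5 27 5 0 0 0" --pt "0 -1.6 30 5.7 0 0 0"

```text
clock: 5.0
tool_pos: [0.451, 0.0291, 0.2689]
eef_rot: [179.8, 73.0, 104.8]
force: [-1.5, 0.2, 0.3]
opening: -0.002
```

```bash
python3 - <<'E'
from h import *
show()
rows(tipC=(-12,-85,265),R=target_R(12,17,'h',-1),n=16)
ims=[]
for n in("scene",):
    im,d=camera(n); np.save(f"{n}2.npy",d); im=im[:,:,::-1]
    r=(260,80,400,240)
    cv2.imwrite("pics/v3.png",cv2.resize(im[r[1]:r[3],r[0]:r[2]],(400,457),interpolation=cv2.INTER_CUBIC))
E
```

```text
clk 5.0 j [ 22.4  -2.4 -23.   92.1 -71.5 113.9] F [-1.5  0.2  0.3] open -0.0
 tcp [451.   29.1 268.9] tip chest [ -12.8 -151.5  264.8] zdir [ 0.248 -0.924 -0.293] ydir [0.966 0.259 0.001]
 |d| 66.5 ang 0.1 rows needed 1.6
[[0, -0.3, 4.1, 0.9, -0.0, -0.0, -0.0], [0, -0.6, 8.1, 1.7, -0.0, -0.0, -0.0], [0, -0.8, 12.2, 2.6, -0.0, -0.0, -0.0], [0, -1.1, 16.2, 3.5, -0.0, -0.0, -0.0], [0, -1.4, 20.3, 4.3, -0.0, -0.0, -0.0], [0, -1.7, 24.3, 5.2, -0.0, -0.0, -0.001], [0, -1.9, 28.4, 6.1, -0.0, -0.0, -0.001], [0, -2.2, 32.5, 6.9, -0.0, -0.0, -0.001], [0, -2.5, 36.5, 7.8, -0.0, -0.0, -0.001], [0, -2.8, 40.6, 8.7, -0.0, -0.0, -0.001], [0, -3.0, 44.6, 9.5, -0.001, -0.0, -0.001], [0, -3.3, 48.7, 10.4, -0.001, -0.0, -0.001], [0, -3.6, 52.8, 11.3, -0.001, -0.0, -0.001], [0, -3.9, 56.8, 12.1, -0.001, -0.0, -0.001], [0, -4.1, 60.9, 13.0, -0.001, -0.0, -0.001], [0, -4.4, 64.9, 13.9, -0.001, -0.0, -0.002]]
```

View pics/v3.png

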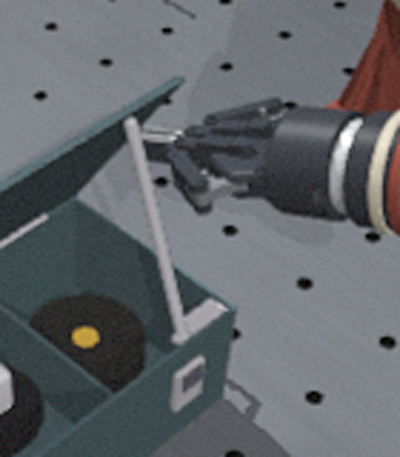

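The rod leans in (tip at about (132,125) in the crop), pushed by the finger with 1.5 N, and the lid is still up. Continue the sweep.

Call:
carry_out --pt "0 -0.3 4 0.9 0 0 0" --pt "0 -0.6 8 1.7 0 0 0" --pt "0 -0.8 12 2.6 0 0 0" --pt "0 -1.1 16 3.5 0 0 0" --pt "0 -1.4 20 4.3 0 0 0" --pt "0 -1.7 24 5.2 0 0 0"

```text
clock: 5.55
tool_pos: [0.4764, 0.03, 0.2691]
eef_rot: [179.6, 73.0, 104.6]
force: [-0.5, 0.1, -0.3]
opening: -0.0
```

```bash
cat > look.py <<'E'
from h import *
import sys
def lidphi(d):
    W=cloud("scene",d,(150,95,335,330)); C=tochest(PC,W)
    return C
k=sys.argv[1]
show()
im,d=camera("scene"); np.save("sc_%s.npy"%k,d); im=im[:,:,::-1]
r=(150,80,400,330)
cv2.imwrite("pics/s%s.png"%k,cv2.resize(im[r[1]:r[3],r[0]:r[2]],(550,550),interpolation=cv2.INTER_CUBIC))
C=lidphi(d); m=(C[:,1]>-40)&(C[:,1]<185)&(C[:,0]>-140)&(C[:,0]<85)&(C[:,2]>122)
# points above rim within mid/far part : lid surface (exclude gripper by angle histogram)
C=C[m]; a=np.arctan2(C[:,2]-120,100-C[:,0]); rr=np.hypot(C[:,2]-120,100-C[:,0]); a=a[(rr>60)&(rr<225)]
print("lid phi median",np.percentile(a,[10,50,90]).round(3),len(a))
E
python3 look.py 4
```

```text
clk 5.55 j [ 2.130e+01  1.000e-01 -2.030e+01  8.940e+01 -7.190e+01  1.109e+02] F [-0.5  0.1 -0.3] open -0.0
 tcp [476.4  30.  269.1] tip chest [ -12.3 -126.1  265. ] zdir [ 0.248 -0.924 -0.293] ydir [0.966 0.258 0.002]
lid phi median [0.976 0.982 1.002] 1604
```

View pics/s4.png

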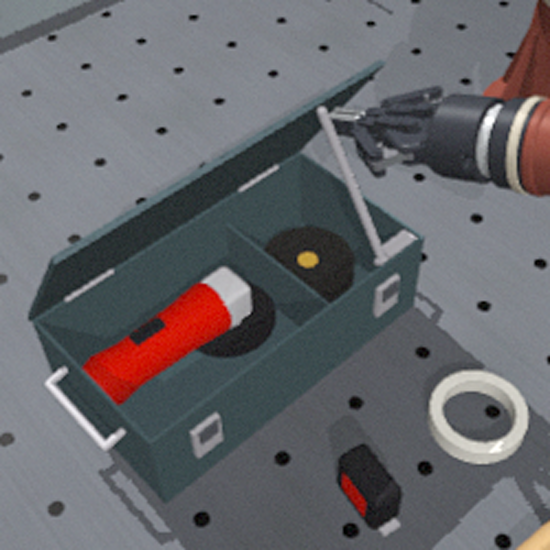

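Call:
carry_out --pt "0 -0.3 4 0.9 0 0 0" --pt "0 -0.6 8 1.7 0 0 0" --pt "0 -0.8 12 2.6 0 0 0" --pt "0 -1.1 16 3.5 0 0 0" --pt "0 -1.4 20 4.3 0 0 0" --pt "0 -1.4 20 4.3 0 0 0"

```text
clock: 6.1
tool_pos: [0.498, 0.0307, 0.2694]
eef_rot: [179.4, 73.0, 104.4]
force: [0.8, 0.2, 0.1]
opening: -0.001
```

```bash
python3 look.py 5
```

```text
clk 6.1 j [ 20.5   2.2 -18.   87.3 -72.2 108.4] F [0.8 0.2 0.1] open -0.0
 tcp [498.   30.7 269.4] tip chest [ -11.9 -104.6  265.3] zdir [ 0.248 -0.924 -0.292] ydir [0.966 0.258 0.003]
lid phi median [0.95  0.957 0.979] 1353
```

View pics/s5.png

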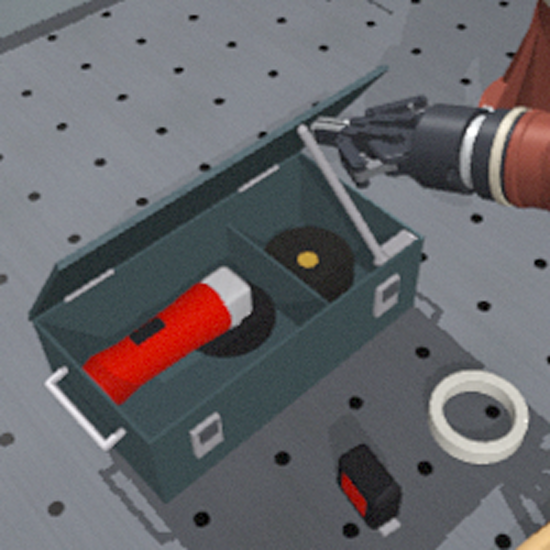

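Call:
carry_out --pt "0 -0.3 4 0.9 0 0 0" --pt "0 -0.6 8 1.7 0 0 0" --pt "0 -0.8 12 2.6 0 0 0" --pt "0 -1.1 16 3.5 0 0 0" --pt "0 -1.1 16 3.5 0 0 0"

```text
clock: 6.57
tool_pos: [0.5146, 0.0313, 0.2693]
eef_rot: [179.4, 73.0, 104.4]
force: [1.5, 0.6, -0.1]
opening: -0.001
```

```bash
python3 look.py 6
```

```text
clk 6.57 j [ 19.9   3.9 -16.1  85.8 -72.3 106.6] F [ 1.5  0.6 -0.1] open -0.0
 tcp [514.6  31.3 269.3] tip chest [-11.6 -87.9 265.2] zdir [ 0.247 -0.924 -0.293] ydir [0.966 0.258 0.003]
lid phi median [0.945 0.951 0.974] 1291
```

View pics/s6.png

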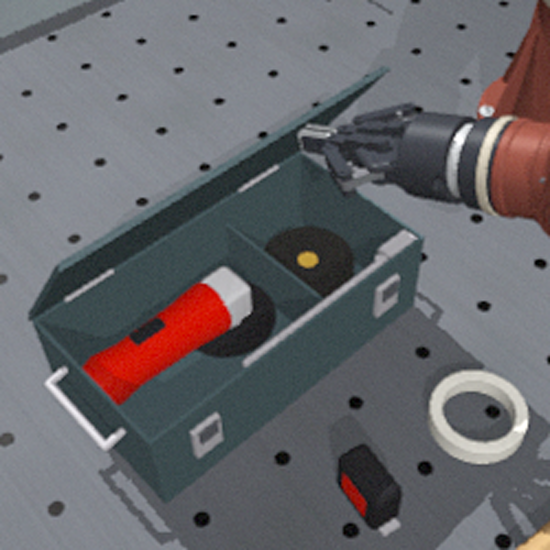

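```bash
cat > path.py <<'E'
from h import *
import sys
def tipof(phi):
    if phi>=0.3: r=188+18*(1-phi/.975); K=(100-r*np.cos(phi),120+r*np.sin(phi))
    else:
        # lip carried on finger slope
        r3=188+18*(1-.3/.975); x3=100-r3*np.cos(.3)
        x=x3+(-106-x3)*min(1,(0.3-phi)/.22)
        lx,lz=100-222*np.cos(max(phi,-.1)),120+222*np.sin(phi)
        K=(x,min(lz-(x-lx)*.306, 120+(100-x)*np.tan(phi)))
    return np.array([K[0]-6,-88,K[1]-10.5])
if __name__=="__main__":
    show()
    phis=[float(a) for a in sys.argv[1:]]
    s,p,R0=state(); R=target_R(12,17,'h',-1); rv=(R0.inv()*R).as_rotvec()
    for f in phis:
        t=tipof(f); w=toworld(PC,t)-14*R.as_matrix()[:,2]; d=R0.inv().apply(w-p)
        print(f,t.round(1),"row",d.round(1).tolist())
    print("rv",rv.round(3))
E
python3 path.py .96 .93 .9 .87 .84 .81 .78 .75 .72 .6 .5 .4 .31 .29 .2 .1 .08 .06 .03 0 -.02
```

```text
clk 6.62 j [ 19.9   3.9 -16.1  85.8 -72.3 106.7] F [ 1.8  1.5 -1.7] open -0.0
 tcp [514.4  31.3 269.4] tip chest [-11.6 -88.1 265.3] zdir [ 0.247 -0.924 -0.292] ydir [0.966 0.258 0.003]
0.96 [-14.  -88.  263.7] row [2.2, 0.6, -1.8]
0.93 [-18.9 -88.  260.9] row [6.3, 1.6, -5.5]
0.9 [-23.7 -88.  257.9] row [10.6, 2.6, -9.1]
0.87 [-28.5 -88.  254.7] row [15.0, 3.6, -12.7]
0.84 [-33.1 -88.  251.3] row [19.5, 4.5, -16.1]
0.81 [-37.7 -88.  247.9] row [24.2, 5.5, -19.3]
0.78 [-42.2 -88.  244.2] row [28.9, 6.4, -22.5]
0.75 [-46.6 -88.  240.5] row [33.8, 7.3, -25.5]
0.72 [-50.9 -88.  236.6] row [38.7, 8.1, -28.3]
0.6 [-66.9 -88.  219.6] row [59.6, 11.4, -38.3]
0.5 [-78.7 -88.  203.8] row [78.0, 13.8, -44.8]
0.4 [-88.9 -88.  186.8] row [97.2, 15.8, -49.4]
0.31 [-96.7 -88.  170.6] row [115.0, 17.4, -51.9]
0.29 [-98.2 -88.  166.7] row [119.1, 17.7, -52.1]
0.2 [-104.1  -88.   147.6] row [139.0, 18.9, -52.1]
0.1 [-110.7  -88.   126.7] row [160.9, 20.1, -52.1]
0.08 [-112.   -88.   122.6] row [165.3, 20.4, -52.2]
0.06 [-112.  -88.  118.] row [169.6, 20.4, -50.8]
0.03 [-112.   -88.   111.3] row [176.1, 20.4, -48.9]
0.0 [-112.   -88.   104.6] row [182.5, 20.4, -46.9]
-0.02 [-112.   -88.   100.2] row [186.7, 20.3, -45.6]
rv [-0.001 -0.    -0.003]
```

Call:
carry_out --pt "0 2 0.6 -2 0 0 0" --pt "0 6.3 1.6 -5.5 0 0 0" --pt "0 10.6 2.6 -9 0 0 0" --pt "0 15 3.6 -12.7 0 0 0" --pt "0 19.5 4.5 -16 0 0 0" --pt "0 24 5.5 -19.3 0 0 0" --pt "0 29 6.4 -22.5 0 0 0" --pt "0 34 7.3 -25.5 0 0 0"

```text
clock: 7.28
tool_pos: [0.5126, 0.0668, 0.2438]
eef_rot: [179.5, 73.0, 104.4]
force: [1.2, 0.6, -2.7]
opening: 0.002
```

```bash
python3 look.py 7; python3 path.py .72 .69 .66 .63 .6 .57 .54 .51
```

```text
clk 7.28 j [ 23.6  12.7 -10.2  93.2 -71.  117.5] F [ 1.2  0.6 -2.7] open 0.0
 tcp [512.6  66.8 243.8] tip chest [-47.1 -88.1 239.8] zdir [ 0.247 -0.924 -0.293] ydir [0.966 0.258 0.003]
lid phi median [0.739 0.765 0.805] 1673
clk 7.33 j [ 23.6  12.8 -10.2  93.2 -71.  117.6] F [ 1.4  2.8 -2.7] open 0.0
 tcp [512.4  67.2 243. ] tip chest [-47.6 -88.2 238.9] zdir [ 0.247 -0.924 -0.293] ydir [0.966 0.258 0.002]
0.72 [-50.9 -88.  236.6] row [3.2, 0.9, -2.4]
0.69 [-55.1 -88.  232.5] row [8.2, 1.8, -5.1]
0.66 [-59.1 -88.  228.3] row [13.4, 2.6, -7.7]
0.63 [-63.1 -88.  224. ] row [18.7, 3.4, -10.1]
0.6 [-66.9 -88.  219.6] row [24.0, 4.2, -12.4]
0.57 [-70.6 -88.  215. ] row [29.4, 4.9, -14.5]
0.54 [-74.1 -88.  210.3] row [35.0, 5.6, -16.5]
0.51 [-77.6 -88.  205.5] row [40.5, 6.3, -18.3]
rv [-0.001 -0.    -0.002]
```

View pics/s7.png

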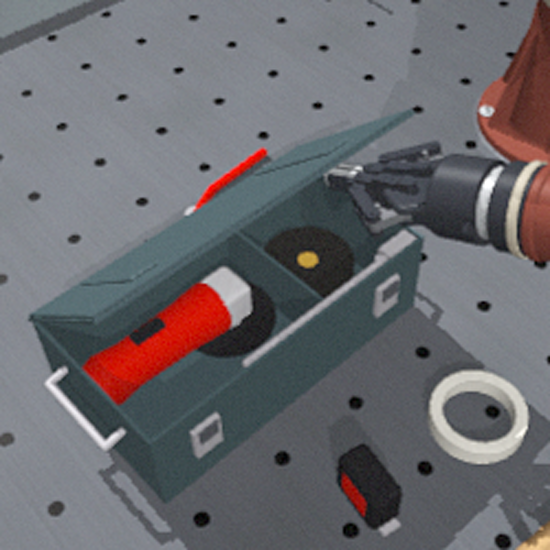

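The lid now rides on the fingertip at about 0.74 rad, and the rod is folded along the front wall. Go on lowering.

Call:
carry_out --pt "0 3.2 0.9 -2.4 0 0 0" --pt "0 8.2 1.8 -5.1 0 0 0" --pt "0 13.4 2.6 -7.7 0 0 0" --pt "0 18.7 3.4 -10 0 0 0" --pt "0 24 4.2 -12.4 0 0 0" --pt "0 29.4 4.9 -14.5 0 0 0" --pt "0 35 5.6 -16.5 0 0 0" --pt "0 40.5 6.3 -18.3 0 0 0"

```text
clock: 8.0
tool_pos: [0.5109, 0.0975, 0.209]
eef_rot: [179.7, 73.0, 104.6]
force: [1.0, -0.1, -4.0]
opening: -0.006
```

```bash
python3 path.py .485 .46 .435 .41 .385 .36 .335 .31
```

```text
clk 8.0 j [ 26.6  20.6  -5.7  97.1 -69.5 125.2] F [ 1.  -0.1 -4. ] open -0.01
 tcp [510.9  97.5 209. ] tip chest [-77.9 -88.1 204.9] zdir [ 0.247 -0.924 -0.292] ydir [0.966 0.258 0.002]
0.485 [-80.3 -88.  201.4] row [4.1, 0.6, -1.2]
0.46 [-83.  -88.  197.2] row [8.8, 1.1, -2.4]
0.435 [-85.5 -88.  192.9] row [13.6, 1.6, -3.6]
0.41 [-88.  -88.  188.6] row [18.5, 2.1, -4.6]
0.385 [-90.3 -88.  184.2] row [23.4, 2.6, -5.5]
0.36 [-92.6 -88.  179.7] row [28.3, 3.1, -6.3]
0.335 [-94.7 -88.  175.2] row [33.2, 3.5, -7.0]
0.31 [-96.7 -88.  170.6] row [38.2, 3.9, -7.5]
rv [-0.001 -0.    -0.002]
```

Call:
carry_out --pt "0 4.1 0.6 -1.2 0 0 0" --pt "0 8.8 1.1 -2.4 0 0 0" --pt "0 13.6 1.6 -3.6 0 0 0" --pt "0 18.5 2.1 -4.6 0 0 0" --pt "0 23.4 2.6 -5.5 0 0 0" --pt "0 28.3 3.1 -6.3 0 0 0" --pt "0 33.2 3.5 -7 0 0 0" --pt "0 38.2 3.9 -7.5 0 0 0"

```text
clock: 8.67
tool_pos: [0.51, 0.1165, 0.1743]
eef_rot: [179.6, 73.0, 104.6]
force: [0.6, -1.3, -3.8]
opening: -0.004
```

```bash
python3 look.py 8; python3 path.py .29 .27 .25 .23 .21 .19 .17 .155 .14 .125 .11 .1 .09 .08
```

```text
clk 8.67 j [ 28.3  26.2  -3.   97.8 -68.5 129.2] F [ 0.6 -1.3 -3.8] open -0.0
 tcp [510.  116.5 174.3] tip chest [-96.9 -88.  170.2] zdir [ 0.247 -0.924 -0.292] ydir [0.966 0.258 0.002]
lid phi median [0.331 0.347 0.388] 4960
clk 8.72 j [ 28.4  26.3  -3.   97.8 -68.5 129.2] F [ 1.9  2.3 -4.3] open 0.0
 tcp [509.8 116.6 173.4] tip chest [-97.  -88.2 169.3] zdir [ 0.247 -0.924 -0.292] ydir [0.966 0.258 0.001]
0.29 [-98.2 -88.  166.7] row [2.8, 0.4, -0.3]
0.27 [-99.5 -88.  162.4] row [7.2, 0.7, -0.3]
0.25 [-100.8  -88.   158.2] row [11.7, 1.0, -0.3]
0.23 [-102.1  -88.   154. ] row [16.1, 1.2, -0.3]
0.21 [-103.4  -88.   149.8] row [20.5, 1.5, -0.3]
0.19 [-104.8  -88.   145.5] row [24.9, 1.8, -0.3]
0.17 [-106.1  -88.   141.3] row [29.3, 2.0, -0.3]
0.155 [-107.1  -88.   138.2] row [32.6, 2.2, -0.3]
0.14 [-108.  -88.  135.] row [35.9, 2.4, -0.3]
0.125 [-109.   -88.   131.9] row [39.2, 2.6, -0.3]
0.11 [-110.   -88.   128.8] row [42.5, 2.8, -0.3]
0.1 [-110.7  -88.   126.7] row [44.6, 3.0, -0.3]
0.09 [-111.3  -88.   124.6] row [46.8, 3.1, -0.3]
0.08 [-112.   -88.   122.6] row [49.0, 3.2, -0.3]
rv [-0.001  0.    -0.002]
```

View pics/s8.png

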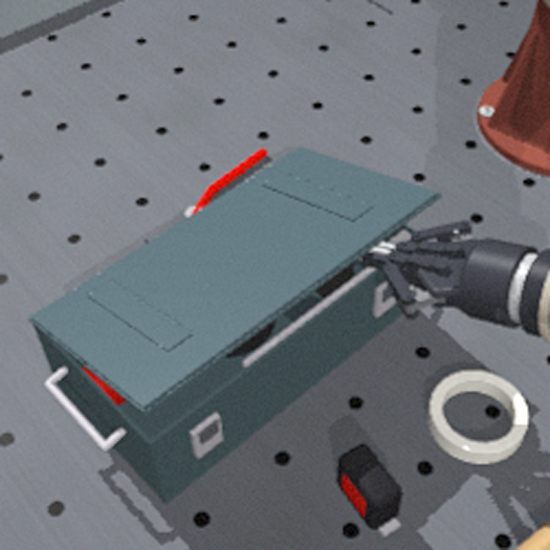

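Call:
carry_out --pt "0 3 0.4 -0.3 0 0 0" --pt "0 7 0.7 -0.3 0 0 0" --pt "0 11.5 1 -0.3 0 0 0" --pt "0 15.5 1.2 -0.3 0 0 0" --pt "0 19.5 1.5 -0.3 0 0 0" --pt "0 23.5 1.8 -0.3 0 0 0" --pt "0 27 2 -0.3 0 0 0" --pt "0 30 2.2 -0.3 0 0 0"

```text
clock: 9.38
tool_pos: [0.5096, 0.126, 0.1443]
eef_rot: [179.8, 73.0, 104.8]
force: [-0.0, -0.8, -3.0]
opening: 0.003
```

```bash
python3 look.py 9; python3 path.py .15 .14 .125 .11 .1 .09 .08 .07 .06 .04 .02 0 -.02
```

```text
clk 9.38 j [ 29.2  30.1  -1.7  97.  -68.  131. ] F [-0.  -0.8 -3. ] open 0.0
 tcp [509.6 126.  144.3] tip chest [-106.4  -87.9  140.2] zdir [ 0.247 -0.924 -0.292] ydir [0.966 0.258 0.001]
lid phi median [0.188 0.205 0.248] 5688
clk 9.43 j [ 29.2  30.1  -1.7  97.  -68.  131. ] F [ 0.8 -0.5 -4.2] open 0.0
 tcp [509.4 126.  143.9] tip chest [-106.4  -88.1  139.8] zdir [ 0.247 -0.924 -0.292] ydir [0.966 0.258 0.001]
0.15 [-107.4  -88.   137.1] row [2.8, 0.2, -0.1]
0.14 [-108.  -88.  135.] row [5.0, 0.4, -0.1]
0.125 [-109.   -88.   131.9] row [8.3, 0.6, -0.1]
0.11 [-110.   -88.   128.8] row [11.5, 0.8, -0.1]
0.1 [-110.7  -88.   126.7] row [13.7, 0.9, -0.1]
0.09 [-111.3  -88.   124.6] row [15.9, 1.1, -0.1]
0.08 [-112.   -88.   122.6] row [18.1, 1.2, -0.2]
0.07 [-112.   -88.   120.3] row [20.2, 1.2, 0.5]
0.06 [-112.  -88.  118.] row [22.4, 1.2, 1.2]
0.04 [-112.   -88.   113.5] row [26.7, 1.2, 2.5]
0.02 [-112.   -88.   109.1] row [31.0, 1.2, 3.8]
0.0 [-112.   -88.   104.6] row [35.2, 1.2, 5.1]
-0.02 [-112.   -88.   100.2] row [39.5, 1.2, 6.4]
rv [-0.001  0.    -0.001]
```

View pics/s9.png

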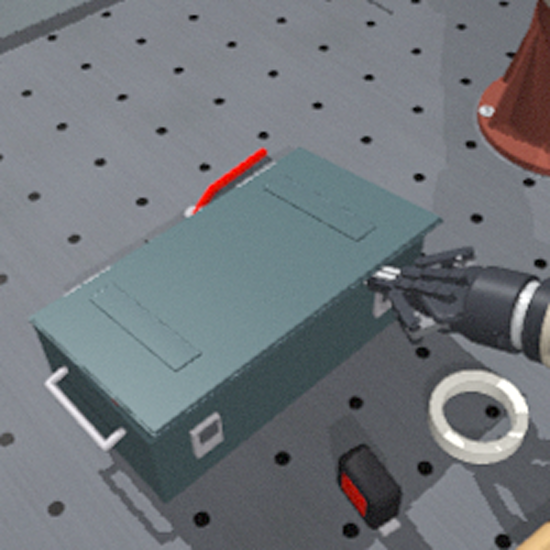

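Call:
carry_out --pt "0 2.8 0.2 0 0 0 0" --pt "0 5.5 0.4 0 0 0 0" --pt "0 8 0.6 0 0 0 0" --pt "0 10.5 0.7 -0.2 0 0 0" --pt "0 13 0.9 -0.2 0 0 0" --pt "0 15.5 1 -0.2 0 0 0" --pt "0 18 1.2 -0.2 0 0 0" --pt "0 20 1.2 0.5 0 0 0"

```text
clock: 10.1
tool_pos: [0.5092, 0.1317, 0.1243]
eef_rot: [179.9, 73.0, 104.9]
force: [-0.6, 1.0, -3.6]
opening: 0.004
```

```bash
python3 path.py .07 .06 .05 .04 .03 .02 .01 0 -.01 -.02
```

```text
clk 10.1 j [ 29.7  32.6  -0.7  96.4 -67.7 132. ] F [-0.6  1.  -3.6] open 0.0
 tcp [509.2 131.7 124.3] tip chest [-112.1  -88.   120.2] zdir [ 0.247 -0.924 -0.292] ydir [0.966 0.258 0.001]
0.07 [-112.   -88.   120.3] row [-0.1, -0.1, 0.1]
0.06 [-112.  -88.  118.] row [2.1, -0.1, 0.7]
0.05 [-112.   -88.   115.8] row [4.2, -0.1, 1.4]
0.04 [-112.   -88.   113.5] row [6.4, -0.1, 2.1]
0.03 [-112.   -88.   111.3] row [8.5, -0.1, 2.7]
0.02 [-112.   -88.   109.1] row [10.7, -0.1, 3.4]
0.01 [-112.   -88.   106.8] row [12.8, -0.1, 4.0]
0.0 [-112.   -88.   104.6] row [14.9, -0.1, 4.7]
-0.01 [-112.   -88.   102.4] row [17.0, -0.1, 5.3]
-0.02 [-112.   -88.   100.2] row [19.2, -0.1, 6.0]
rv [-0.001  0.    -0.001]
```

Call:
carry_out --pt "0 1.5 0 0.5 0 0 0" --pt "0 3 0 1 0 0 0" --pt "0 4.5 0 1.4 0 0 0" --pt "0 6 0 1.9 0 0 0" --pt "0 7.3 0 2.3 0 0 0" --pt "0 8.6 0 2.7 0 0 0" --pt "0 9.8 0 3.1 0 0 0" --pt "0 11 0 3.5 0 0 0"

```text
clock: 10.77
tool_pos: [0.5092, 0.1316, 0.1127]
eef_rot: [179.8, 73.0, 104.8]
force: [-1.1, 4.7, -2.7]
opening: 0.001
```

```bash
python3 look.py 10
```

```text
clk 10.77 j [ 29.7  33.6  -0.8  95.3 -67.7 132. ] F [-1.1  4.7 -2.7] open 0.0
 tcp [509.2 131.6 112.7] tip chest [-112.1  -87.9  108.6] zdir [ 0.247 -0.924 -0.292] ydir [0.966 0.259 0.001]
lid phi median [0.041 0.058 0.103] 6173
```

View pics/s10.png

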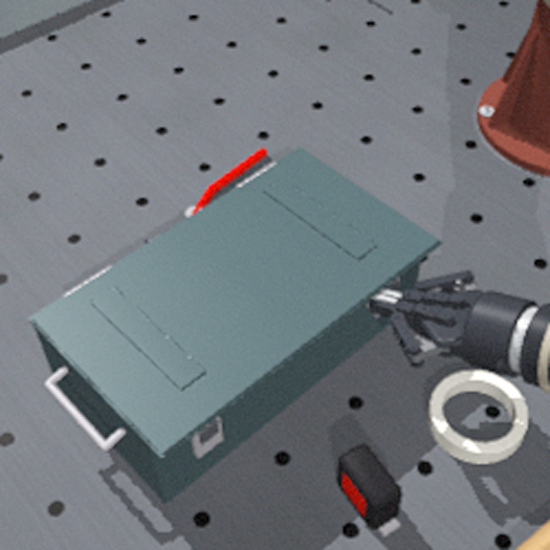

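Call:
carry_out --pt "0 0.4 0.4 -1.4 0 0 0" --pt "0 0.8 0.8 -2.8 0 0 0" --pt "0 0.8 0.8 -2.8 0 0 0"

```text
clock: 11.07
tool_pos: [0.5092, 0.1346, 0.1125]
eef_rot: [179.9, 73.0, 104.9]
force: [0.3, -1.1, -2.7]
opening: 0.004
```

Call:
carry_out --pt "0 1 0 0.3 0 0 0" --pt "0 2 0 0.6 0 0 0" --pt "0 2 0 0.6 0 0 0"

```text
clock: 11.32
tool_pos: [0.5093, 0.1345, 0.1104]
eef_rot: [180.0, 73.0, 105.0]
force: [-0.4, -0.3, -0.6]
opening: 0.001
```

```bash
python3 look.py 11
```

```text
clk 11.32 j [ 30.   34.3  -0.2  95.8 -67.5 132.5] F [-0.4 -0.3 -0.6] open 0.0
 tcp [509.3 134.5 110.4] tip chest [-114.9  -87.7  106.4] zdir [ 0.247 -0.924 -0.292] ydir [0.966 0.259 0.   ]
lid phi median [0.029 0.046 0.09 ] 6165
```

Call:
carry_out --pt "0 1 0 0.3 0 0 0" --pt "0 2 0 0.6 0 0 0" --pt "0 3 0 0.9 0 0 0" --pt "0 4 0 1.2 0 0 0" --pt "0 6 0 1.8 0 0 0" --pt "0 8 0 2.4 0 0 0" --pt "0 8 0 2.4 0 0 0"

```text
clock: 11.95
tool_pos: [0.5091, 0.1345, 0.1017]
eef_rot: [-179.9, 73.0, 105.0]
force: [-0.5, -0.3, -0.0]
opening: 0.002
```

```bash
python3 look.py 12; python3 - <<'E'
from fit import *; from h import PC
for k in("10","11","12"):
    C=tochest(PC,cloud("scene",np.load(f"sc_{k}.npy"),(150,95,345,330)))
    m=(abs(C[:,1])<150)&(C[:,0]<90)&(C[:,0]>-115)&(C[:,2]>115)&(C[:,2]<150);C=C[m]
    print(k,np.linalg.lstsq(np.c_[100-C[:,0],np.ones(len(C))],C[:,2],rcond=None)[0].round(4))
E
```

```text
clk 11.95 j [ 30.   35.   -0.2  95.1 -67.5 132.5] F [-0.5 -0.3 -0. ] open 0.0
 tcp [509.1 134.5 101.7] tip chest [-114.9  -88.    97.6] zdir [ 0.247 -0.924 -0.292] ydir [ 0.966  0.258 -0.   ]
lid phi median [0.029 0.046 0.09 ] 6161
10 [1.100000e-02 1.270941e+02]
11 [-1.700000e-03  1.270703e+02]
12 [-1.500000e-03  1.270608e+02]
```

View pics/s12.png

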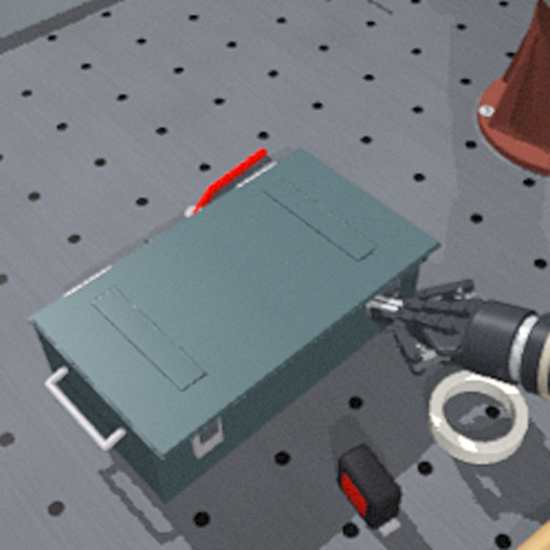

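Call:
carry_out --pt "0 0 0 -5 0 0 0" --pt "0 0 0 -15 0 0 0" --pt "0 0 0 -28 0 0 0" --pt "0 0 0 -42 0 0 0" --pt "0 0 0 -56 0 0 0" --pt "0 0 0 -70 0 0 0" --pt "0 0 0 -80 0 0 0" --pt "0 0 0 -80 0 0 0"

```text
clock: 12.67
tool_pos: [0.4892, 0.2103, 0.1257]
eef_rot: [179.9, 73.0, 105.0]
force: [0.1, -0.0, 0.6]
opening: -0.001
```

```bash
python3 look.py 13; python3 - <<'E'
from h import *
im,d=camera("top"); cv2.imwrite("pics/t13.png",im[:,:,::-1])
C=tochest(PC,cloud("scene",np.load("sc_13.npy"),(150,95,345,330)))
m=(abs(C[:,1])<150)&(C[:,0]<90)&(C[:,0]>-115)&(C[:,2]>115)&(C[:,2]<150);C=C[m]
print(np.linalg.lstsq(np.c_[100-C[:,0],np.ones(len(C))],C[:,2],rcond=None)[0].round(4))
for t in ("tape_roll_mid","tape_measure","hammer","snips"): print(t,[(r['bbox'],round(r['confidence'],2)) for r in search_frame("top",t)][:2])
E
```

```text
clk 12.67 j [ 37.1  43.5  12.7 110.  -62.5 144.1] F [ 0.1 -0.   0.6] open -0.0
 tcp [489.2 210.3 125.7] tip chest [-191.6 -103.8  121.6] zdir [ 0.249 -0.923 -0.292] ydir [0.966 0.26  0.   ]
lid phi median [0.029 0.046 0.09 ] 6158
[-1.800000e-03  1.270971e+02]
tape_roll_mid [([215.1, 238.6, 247.7, 274.3], 0.51)]
tape_measure [([219.8, 187.6, 247.2, 204.3], 0.92)]
hammer [([168.0, 177.5, 200.7, 251.2], 0.92)]
snips [([385.4, 213.4, 412.4, 294.6], 0.65)]
```

View pics/t13.png

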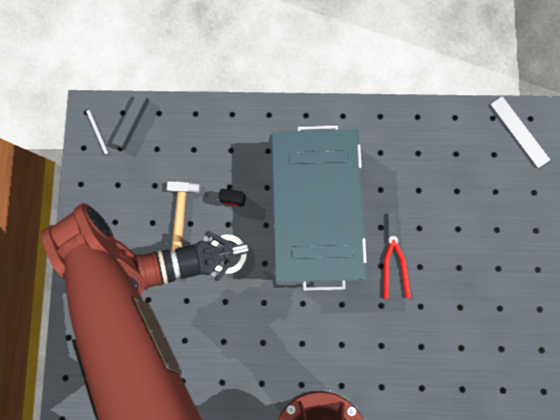

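```bash
python3 -c "
from plant import *
print(sense()['force']); print(finish_job())"
```

```text
[-0.21964217  0.06066135  0.07772585]
the job is handed in; nothing more can be done
None
```

The lid is fully shut and the job was handed in at about 13 s of the 45 s allowed.

I brought the closed fingers in under the lid from the front. They swept the rod over until it folded down along the front wall. The lid was caught on the fingertip after sinking about 0.04 rad, lowered slowly, and the finger was then drawn out.

**Last checks:**
- **Lid:** its top fits a level plane at 127.1 mm, with a slope of −0.002, so it is shut. That did not change after the finger came away.
- **Rod:** it was seen folded along the front wall before the lid covered it.
- **Things round the chest:** the tape measure and snips were found again within about 2 px of where they started. In the last view the arm hid part of the tape roll and hammer, so their boxes were cut off on that side. Their visible edges agreed with the first view to about 6 px for the roll and 4 px for the hammer.
- **Forces:** the force on the finger was about 3 to 4 N while it carried the lid, and about zero at the end.

**One disagreement:** just before the lid shut, I read a brief sideways force of 4.7 N, possibly the fingertip brushing the chest's front wall. I backed the finger off 3 mm, the force went away, and I finished lowering.

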